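Stand a ballasted float heavy end down for painting

TASK

Get the metal float ready for painting: set the round dish, open side up, centred on the pedestal, then pick the float out of its cradle by the middle and hold it level above the cradle for a second to feel which end is the heavy one (the two ends look the same). Stand the float upright in the dish on its heavy end - it stands only that way up, so do not let it topple there - let go, and finally put the grey masking cap over its upper end, knob up, and leave everything standing still. Leave the tape roll, the hex key and the spanner where they lie.

Things in the scene. Friction and masses are not known exactly. Their poses are not given: they have to be found in the camera images.
- pedestal_top (a point): centre of the flat round top (diameter 116 mm) of the fixed dark steel pedestal, 50 mm above the worktop
- dish_mid (a point): loose round steel dish, flat floor, open at the top: outer diameter 104 mm, wall 8 mm thick all round, 28 mm high, floor 6 mm thick, 0.16 kg, open side up on the worktop. The point is on its axis half-way up (14 mm above its underside); z is the axis, up. It can be pinched by its wall from above, anywhere round the rim
- float_mid (a point): loose aluminium float: round barrel 150 mm long, 54 mm in diameter, both ends alike, shallow domes 12 mm high. The point is its centre; x runs along it. Ballast hidden in one end (random at each start, x does not tell which) puts the centre of mass 40 mm off the middle; 0.44 kg in all. On its heavy end it rights itself if let go leaning under 25 degrees, and rests within 5; on the light end it falls
- cradle: fixed plywood cradle: board 170 x 80 x 8 mm with two V chocks 112 mm apart in which the float lies level at the start, its axis 52 mm above the worktop; chocks up to 55 mm high, 8 mm thick; 100 mm between them is open for the fingers. Origin: centre of the underside; x along the float
- cap_knob (a point): loose grey plastic masking cap, an inverted cup standing open side down: outer diameter 72 mm, bore 66 mm, skirt 33 mm high, 29 mm deep inside, 0.05 kg, with a knob on top 26 mm in diameter and 24 mm high. The point is the knob's centre, 53 mm above the cap's lower rim; z is the axis, up. Inside, a collar of 28 mm bore sits on the float's dome: seated, the knob's centre is 26 mm above the float's upper tip
- kraft_roll: bystander: a light brown roll of tape lying flat, 152 mm across, 24 mm high; origin at the centre of its underside
- hex_key: bystander: a bent hex key lying flat, 93 mm long; origin at the centre of its underside
- spanner: bystander: an open-ended spanner lying flat, 183 mm long; origin at the centre of its underside
Not all that is in view belongs to the job. What is shaped like the part that bears cap_knob but green is not meant.

How it is judged:
By the outcome, as a careful person would: the job done as asked, in the order asked, and still so for the second after the job is handed in, with the robot touching nothing.
It also fails if it takes over 69 s, if anything falls off the work surface, if the arm or the gripper's body presses on something with over 40 N, if the wrist force passes 120 N, or if a joint passes its speed limit or range.

ROBOT

A 6-joint arm with a two-finger parallel gripper is mounted at the origin on a cart in front of the work surface, level with it; the furniture and walls round the work are solid. World frame = base frame: x ahead of the robot, y to its left, z up, the work surface at z = 0. Lengths are in m, angles in rad, forces in N, time in s.
With the tool pointing down it reaches from about 0.275 to 0.825 m from the base axis. Payload 4.9 kg.
Tool frame: the origin (TCP) lies on the mounting face of the last link; the fingertips stand 173 mm ahead of it and the grasp point (between the pads) lies 155 mm ahead of it; z points along the fingers, y is the direction in which the jaws open and shut (so a half turn about z gives the same grasp; the last joint's range is limited). The gripper opens to 85 mm and grips with 20 to 120 N. Pads are 22 mm wide; open, the fingers measure 114 mm over their backs; the gripper's body (76 mm by 85 mm) begins 54 mm behind the grasp point. The pads swing forward as they close: fully open they stand 13 mm farther back than shut.
Start: joints at [1.023, 0.326, -0.193, 1.052, 0, 1.437], TCP at [0.221, 0.504, 0.405] pointing down, gripper open.
Joint ranges: [-2.65, 2.65], [-0.97, 1.79], [-1.3, 1.35], [-1.93, 2.1], [-1.47, 1.37], [-3.14, 3.14]. Speed limits (rad/s): [2.57, 2.57, 3.14, 3.14, 3.14, 3.14].

INTERFACE

Orientations are given as a unit quaternion [x, y, z, w].
In Python, from station import readout, imaging, finish_job gives the robot as it stands.
- The arm moves only by the tool step_arm, never from a script. Its argument "steps" is a list of rows, each an object with "gripper": the finger opening in cm, from 0 to 8.54; "linear": the shift along the tool's x, y, z in cm, a list of three; "spin": the turn about the tool's z in degrees. A call has 1 to 12 rows; each row shifts and turns the commanded pose from where the row before left it, along the tool's axes as they then stand; what a row does not reach is not made up. A row lasts 1/8 s, in which the tool goes at most 62.5 mm and 10.7 degrees, less where a joint would pass 70% of its speed; a pose out of reach is approached as far as the arm can. A call with a gripper value outside its range is refused whole. The fingers move at their own pace and stop on an object; the grip force is fixed at half the most. Time passes only in rows, so rows that do not move let the fingers close. It gives the time, the measured TCP pose, the force and the opening at its end, in the units of the state.
- readout.get_obs(): the state, without advancing time (a new reading comes with each control period).
- imaging.capture(name): name is "side" or "top" or "wrist"; returns the picture (400x640x3 uint8, blue, green, red); there is no depth.
- imaging.camera_info(name): a dict with "fx", "fy", "cx", "cy" (pixels), "k1" (the pictures are not rectified: a ray, as slopes to the right and down, at radius r is drawn at 1 + k1 r^2 times it, then the intrinsics apply), "position" and "rotation" of the camera in the world. Camera axes: x right, y up, looking along -z (the intrinsics and any distortion apply to the point x, -y, -z); pixel columns grow to the right and rows downward; lengths in m; the calibration is good to about 2 mm. A picture is of the moment at which its call begins: read the wrist's pose just before it. camera_info takes no time and is no camera call; for the wrist camera it gives the pose at the moment of the call.
- finish_job(): hands the job in, once; it reports no verdict.
The state is a dict: "time": time; "q": joint angles; "qd": joint speeds; "joint_torque": joint torques, N m; "tcp_pos": TCP position; "tcp_rot": TCP orientation; "wrist_force": force on the tool from outside, world axes, zero at the start; "torque": the same for the moment, N m; "opening": opening from 0.0 (shut) to 1.0 (fully open).
Only numpy, scipy, OpenCV 4.12 (cv2) and the standard library are available. Lean on these libraries where they do the work, as an engineer would, in place of code of your own. Each camera call takes 0.05 s, during which the arm holds its last target. There are 200 camera calls.

## Working session

There is one attempt and no reset: what is moved stays moved. The work goes in short steps, Python scripts to look and compute and a tool call to move; the robot and the scene stay as the last step left them, time stands still between calls to the robot, and variables do not carry over. Pictures are saved under pics/ and viewed, about 8 in all and at most 12, crops included, and the job is handed in when it is done.

Besides the shell and the picture viewer there is one more tool, called after "Emit:" as name(argument=value, ...), one argument or row to a line, values as JSON. step_arm: Moves the arm, as the interface text tells. Its arguments: {"type":"object","properties":{"steps":{"type":"array"}},"required":["steps"]}

```bash
mkdir -p pics; ls
cat > h.py <<'E'
import numpy as np, cv2
from station import readout, imaging, finish_job
def rays(info, px):
    px=np.atleast_2d(np.array(px,float)); x=(px[:,0]-info['cx'])/info['fx']; y=(px[:,1]-info['cy'])/info['fy']
    u,v=x.copy(),y.copy()
    for _ in range(30):
        s=1+info['k1']*(u*u+v*v); u,v=x/s,y/s
    R=np.array(info['rotation'])
    if R.shape!=(3,3):
        from scipy.spatial.transform import Rotation; R=Rotation.from_quat(R).as_matrix()
    return np.array(info['position']), np.c_[u,-v,-np.ones_like(u)]@R.T
def plane(info, px, z):
    p,d=rays(info,px); return p+d*((z-p[2])/d[:,2])[:,None]
def proj(info,P):
    R=np.array(info['rotation'])
    if R.shape!=(3,3):
        from scipy.spatial.transform import Rotation; R=Rotation.from_quat(R).as_matrix()
    c=(np.atleast_2d(P)-np.array(info['position']))@R
    u=c[:,0]/-c[:,2]; v=-c[:,1]/-c[:,2]; s=1+info['k1']*(u*u+v*v)
    return np.c_[u*s*info['fx']+info['cx'], v*s*info['fy']+info['cy']]
E
python3 - <<'E'
from h import *
for n in('top','side'):
    cv2.imwrite(f'pics/{n}0.png',imaging.capture(n)); print(n,imaging.camera_info(n))
print(imaging.camera_info('wrist'));print(readout.get_obs())
E
```

```text
pics
top {'fx': 464.29045417663764, 'fy': 464.29045417663764, 'cx': 318.7753974109676, 'cy': 195.69599804007734, 'k1': 0.0437015911740654, 'position': array([0.47830884, 0.00855241, 1.34935028]), 'rotation': array([ 0.01083533, -0.01800104, -0.70597847,  0.70792157])}
side {'fx': 484.171165392383, 'fy': 484.171165392383, 'cx': 322.91243668401984, 'cy': 204.70703848223, 'k1': -0.1260435686891617, 'position': array([-0.25970892, -1.1831672 ,  0.64233113]), 'rotation': array([ 0.53354968, -0.16803943, -0.23184872,  0.79582263])}
{'fx': 322.9408970589966, 'fy': 322.9408970589966, 'cx': 317.6285563484986, 'cy': 194.26010586186902, 'k1': -0.03026961292866788, 'position': array([0.15571632, 0.53183639, 0.37385003]), 'rotation': array([-0.11645461, -0.07554691,  0.54151519,  0.82915155])}
{'time': 0.1, 'q': array([ 1.02281891e+00,  3.26879581e-01, -1.93451463e-01,  1.05203864e+00,
       -2.22303951e-05,  1.43659351e+00]), 'qd': array([ 0.00122987, -0.00277865,  0.003812  , -0.00076047, -0.00139683,
       -0.00077416]), 'joint_torque': array([ 1.77220472e-04, -4.44240475e+01,  2.63037300e+01,  7.91255326e-03,
       -1.20061118e-04, -1.16073593e-05]), 'tcp_pos': array([0.22099985, 0.50337303, 0.40398691]), 'tcp_rot': array([ 2.05414507e-01,  9.78674747e-01, -7.45077568e-04, -2.52680941e-04]), 'wrist_force': array([-0.62147248, -0.61277336, -0.01690861]), 'torque': array([ 0.01056824, -0.01689237, -0.03524195]), 'opening': 0.9932674863612574}
```

View pics/top0.png

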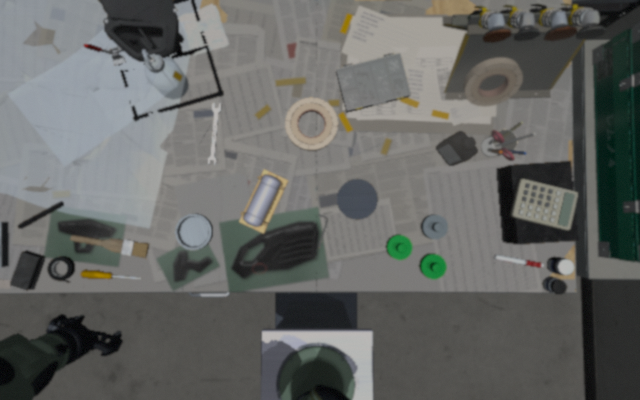

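View pics/side0.png

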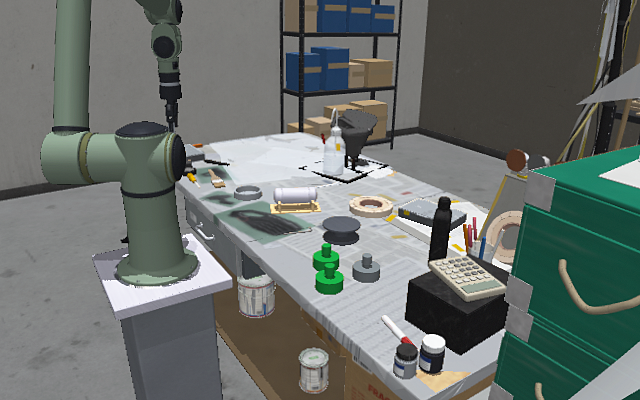

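Top view: the dish is at (195,232), the float in its cradle at (263,201), the pedestal at (357,199). There are three cap-shaped things: (434,227) is grey, (399,246) and (432,266) are green. The grey one fits. I'll confirm it in a crop and measure.

```bash
cat > m.py <<'E'
from h import *
im=cv2.imread('pics/top0.png'); I=imaging.camera_info('top')
hsv=cv2.cvtColor(im,cv2.COLOR_BGR2HSV)
for n,(u,v) in dict(dish=(195,232),dishrim=(195,216),flo=(263,201),board=(248,222),ped=(357,199),cap=(434,227),capskirt=(426,222),pap=(375,225)).items(): print(n,hsv[v,u])
c=cv2.resize(im[150:290,165:465],None,fx=2.66,fy=2.66,interpolation=cv2.INTER_CUBIC); cv2.imwrite('pics/c1.png',c)
E
python3 m.py
```

```text
dish [103  28 165]
dishrim [106  26 148]
flo [112  16 179]
board [120  15 137]
ped [109  41  87]
cap [100  34  90]
capskirt [102  32 120]
pap [ 23   8 126]
```

View pics/c1.png

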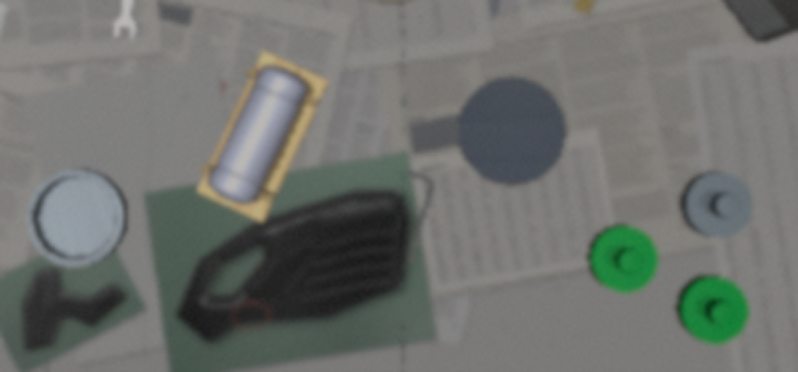

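The crop confirms it. The grey knobbed cap is at crop (717,203), which is image (434,227). Both green ones are decoys.

```bash
cat > m.py <<'E'
from h import *
im=cv2.imread('pics/top0.png'); I=imaging.camera_info('top')
hsv=cv2.cvtColor(cv2.GaussianBlur(im,(3,3),0),cv2.COLOR_BGR2HSV)
def blob(box,lo,hi):
    x0,y0,x1,y1=box; m=np.zeros(im.shape[:2],np.uint8); m[y0:y1,x0:x1]=cv2.inRange(hsv,lo,hi)[y0:y1,x0:x1]
    m=cv2.morphologyEx(m,cv2.MORPH_OPEN,np.ones((3,3)))
    c=max(cv2.findContours(m,cv2.RETR_EXTERNAL,cv2.CHAIN_APPROX_NONE)[0],key=cv2.contourArea)
    return c[:,0,:]
for n,box,lo,hi,z in [('dish',(170,205,220,258),(92,17,90),(115,90,255),.028),
  ('ped',(332,175,385,225),(98,28,50),(118,255,125),.05),
  ('cap',(415,208,455,243),(92,17,50),(115,255,200),.033),
  ('float',(232,165,292,235),(105,8,60),(130,90,255),.055),('board',(225,160,300,240),(10,50,90),(30,255,255),.008)]:
    c=blob(box,lo,hi); h=cv2.convexHull(c); (e,ax,a)=cv2.fitEllipse(h)
    W=plane(I,c,z)
    r=cv2.minAreaRect((cv2.convexHull((W[:,:2]*1000).astype(np.float32))))
    ec,er=cv2.minEnclosingCircle((W[:,:2]*1000).astype(np.float32))
    print(n,'ell',np.round(e,1),np.round(ax,1),'world',plane(I,[e],z).round(4)[0],'rect',np.round(r[0],1),np.round(r[1],1),round(r[2],1),'circ',np.round(ec,1),round(er,1))
# knob
g=cv2.cvtColor(im,cv2.COLOR_BGR2GRAY)[212:242,418:452]; cv2.imwrite('pics/k.png',g)
print(g[8:24,8:26])
E
python3 m.py
```

```text
dish ell [193.6 231.5] [35.3 36.6] world [0.4302 0.3483 0.028 ] rect [430.2 348.5] [98.6 97.9] 0.8 circ [429.5 347.9] 51.5
ped ell [356.7 198.9] [37.5 38.7] world [ 0.5227 -0.1108  0.05  ] rect [ 523.2 -111. ] [104.8 103.3] 45.0 circ [ 522.1 -109.8] 54.8
cap ell [434.4 226.4] [23.6 25.3] world [ 0.4461 -0.3321  0.033 ] rect [ 445.9 -330.9] [67.7 65.1] 89.6 circ [ 446.3 -331.8] 35.3
float ell [261.  200.4] [23.6 54.8] world [0.5177 0.1563 0.055 ] rect [518.  154.6] [ 47.3 139.4] 64.6 circ [518.3 155.4] 70.1
board ell [266.1 200.3] [40.3 64.3] world [0.5194 0.1471 0.008 ] rect [516.7 154.2] [ 80.5 172.8] 66.2 circ [516.1 153. ] 91.3
[[104 112 113 111 110 110 109 110 108 111 110 109 111 111 111 112 110 110]
 [109 112 112 109 107 104 103 103 103 102 103 103 105 108 110 110 110 110]
 [112 110 110 106 102  99  96  90  85  84  87  93  98 104 106 108 108 109]
 [111 111 106 102  98  92  86  74  68  74  86  96 101 104 105 106 108 109]
 [112 109 103 100  96  91  75  62  66  83  97 105 109 107 106 106 107 109]
 [112 107 101  98  95  84  67  58  75  97 108 112 112 109 108 106 107 107]
 [108 107 102  98  92  78  61  58  83 104 112 112 111 110 108 109 106 106]
 [109 109 104 101  93  78  58  60  84 105 113 112 112 110 108 109 107 108]
 [114 110 108 105  96  82  63  60  82 102 111 113 113 111 109 109 108 107]
 [114 114 112 109 101  91  76  64  74  93 106 112 112 111 111 109 110 109]
 [113 113 111 111 109 104  94  83  77  85  99 106 109 110 109 110 110 111]
 [112 113 113 113 113 110 106 100  92  92  95 102 105 109 109 111 111 111]
 [112 113 113 113 112 112 113 110 106 104 103 104 107 108 110 111 110 111]
 [106 113 112 114 113 111 111 113 110 110 109 109 109 110 111 111 110 110]
 [ 97 108 111 112 113 113 112 113 112 111 113 112 112 112 111 111 111 113]
 [ 85  99 106 112 112 112 111 113 111 113 111 112 112 112 112 112 113 115]]
```

Emit:
step_arm(
  steps=[
    {"gripper": 4,"linear": [-4.24,-1.78,1.73],"spin": 0},
    {"gripper": 4,"linear": [-4.24,-1.78,1.73],"spin": 0},
    {"gripper": 4,"linear": [-4.24,-1.78,1.73],"spin": 0},
    {"gripper": 4,"linear": [-4.24,-1.78,1.73],"spin": 0},
    {"gripper": 4,"linear": [-4.24,-1.78,1.73],"spin": 0},
    {"gripper": 4,"linear": [-4.24,-1.78,1.73],"spin": 0},
    {"gripper": 4,"linear": [0,0,0],"spin": 0},
    {"gripper": 4,"linear": [0,0,0],"spin": 0},
  ],
)

```text
time: 1.1
tcp_pos: [0.4109, 0.3035, 0.3007]
tcp_rot: [0.206, 0.979, -0.0, -0.001]
wrist_force: [-0.2, 0.6, 0.0]
opening: 0.469
```

```bash
cat > w.py <<'E'
import sys
from h import *
o=readout.get_obs(); I=imaging.camera_info('wrist'); im=imaging.capture('wrist')
cv2.imwrite(f'pics/{sys.argv[1]}.png',im); import pickle; pickle.dump((I,o),open(f'pics/{sys.argv[1]}.pkl','wb'))
print(o['time'],o['tcp_pos'],o['tcp_rot'],o['wrist_force'],o['opening'],I['position'])
E
python3 w.py w1; python3 -c "
import pickle;from h import *
I,o=pickle.load(open('pics/w1.pkl','rb'))
print(proj(I,[[.43,.348,.028],[.4105,.304,.028]]))"
```

```text
1.1 [0.41088598 0.30352459 0.30073129] [ 2.05629041e-01  9.78629869e-01 -1.20752382e-04 -5.11303597e-04] [-0.1715922   0.55726678  0.00437846] 0.468865710609932 [0.34560032 0.33207672 0.2706626 ]
[[379.47670982 196.28632839]
 [318.06646921 196.11751802]]
```

View pics/w1.png

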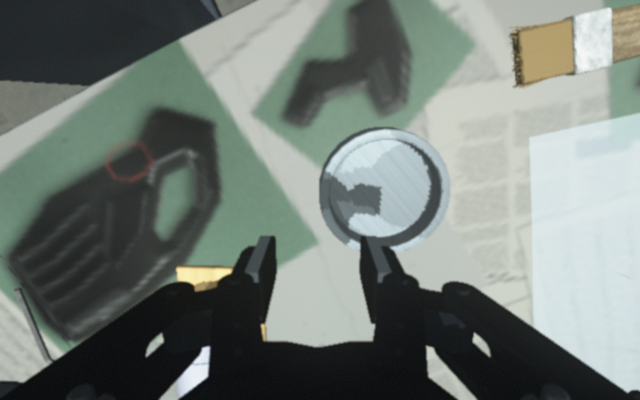

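The wrist view shows the dish at about (384,190), with rim edges at x=319 and 449 and y=126 and 252. The hex key's shank is near (32,325), by the glove outline. Next I fit the dish position.

Run:
```python
import pickle;from h import *
I,o=pickle.load(open('pics/w1.pkl','rb')); im=cv2.imread('pics/w1.png')
hsv=cv2.cvtColor(im,cv2.COLOR_BGR2HSV)
m=np.zeros(im.shape[:2],np.uint8); b=(slice(100,236),slice(300,470)); m[b]=cv2.inRange(hsv,(92,22,20),(125,255,255))[b]
m=cv2.morphologyEx(m,cv2.MORPH_OPEN,np.ones((5,5)))
c=max(cv2.findContours(m,0,1)[0],key=cv2.contourArea)[:,0]; c=c[c[:,1]<233]
h=c; W=plane(I,h,.028)[:,:2]
# circle fit, robust, R free
from scipy.optimize import least_squares
f=least_squares(lambda p:np.hypot(W[:,0]-p[0],W[:,1]-p[1])-p[2],[.43,.348,.052],loss='soft_l1',f_scale=.0015)
print(f.x,np.median(abs(f.fun)),len(h))
print(plane(I,[[384.5,190]],.028), 'edge z=.028',plane(I,[[319,190],[449,190]],.028))
```

```text
[0.4268236  0.352987   0.04420605] 0.003481454802434926 625
[[0.42679914 0.35340173 0.028     ]] edge z=.028 [[0.40625103 0.30665972 0.028     ]
 [0.44718285 0.39979102 0.028     ]]
```

Emit:
step_arm(
  steps=[
    {"gripper": 4,"linear": [0.3,0.4,5],"spin": 0},
    {"gripper": 4,"linear": [0,0,4],"spin": 0},
    {"gripper": 4,"linear": [0,0,2.6],"spin": 0},
    {"gripper": 4,"linear": [0,0,0],"spin": 0},
    {"gripper": 0,"linear": [0,0,0],"spin": 0},
    {"gripper": 0,"linear": [0,0,0],"spin": 0},
    {"gripper": 0,"linear": [0,0,0],"spin": 0},
    {"gripper": 0,"linear": [0,0,0],"spin": 0},
    {"gripper": 0,"linear": [0,0,0],"spin": 0},
    {"gripper": 0,"linear": [0,0,-2],"spin": 0},
    {"gripper": 0,"linear": [0,0,-4],"spin": 0},
    {"gripper": 0,"linear": [0,0,-4],"spin": 0},
  ],
)

```text
time: 2.65
tcp_pos: [0.4096, 0.3081, 0.286]
tcp_rot: [0.206, 0.979, -0.0, -0.0]
wrist_force: [-0.3, 0.4, -2.6]
opening: 0.096
```

```bash
python3 w.py w2
python3 - <<'E'
from h import *
t=imaging.capture('top');s=imaging.capture('side')
cv2.imwrite('pics/v.png',np.vstack([cv2.resize(t[130:290,150:470],(640,320)),cv2.resize(s[120:250,150:410],(560,280)) if 0 else cv2.copyMakeBorder(cv2.resize(s[120:250,150:410],(560,280)),0,0,0,80,0)]))
cv2.imwrite('pics/t2.png',t)
E
```

```text
2.65 [0.40961092 0.30808698 0.28597461] [ 2.05520033e-01  9.78652783e-01 -3.27504737e-04 -3.72813000e-04] [-0.30613395  0.37241827 -2.61251649] 0.09606613895468329 [0.34432306 0.33658364 0.25587513]
```

View pics/v.png

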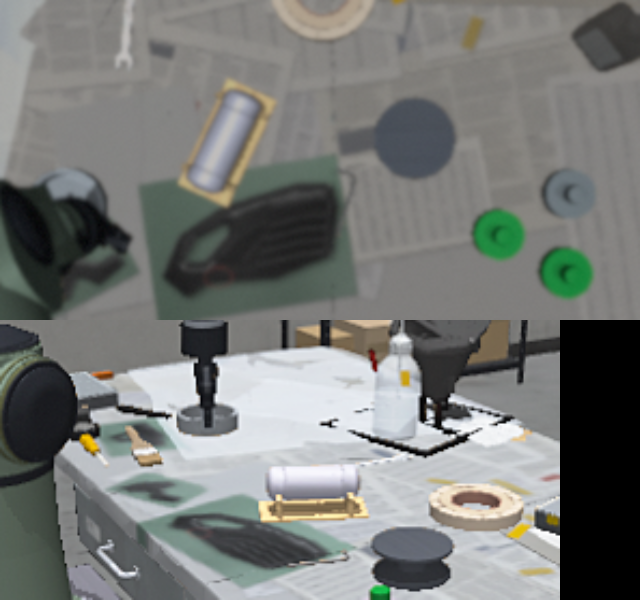

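Emit:
step_arm(
  steps=[
    {"gripper": 0,"linear": [-1.5,-2.1,0],"spin": 0},
    {"gripper": 0,"linear": [-3,-4.2,0],"spin": 0},
    {"gripper": 0,"linear": [-3.2,-4.6,0],"spin": 0},
    {"gripper": 0,"linear": [-3.2,-4.6,0],"spin": 0},
    {"gripper": 0,"linear": [-3.2,-4.6,0],"spin": 0},
    {"gripper": 0,"linear": [-3.2,-4.6,0],"spin": 0},
    {"gripper": 0,"linear": [-2,-2.8,0],"spin": 0},
    {"gripper": 0,"linear": [0,0,0],"spin": 0},
  ],
)

```text
time: 3.8
tcp_pos: [0.476, -0.0232, 0.2837]
tcp_rot: [0.208, 0.978, -0.0, -0.001]
wrist_force: [-0.0, -0.5, -2.3]
opening: 0.096
```

```bash
python3 w.py w3
python3 - <<'E'
import pickle;from h import *
I,o=pickle.load(open('pics/w3.pkl','rb')); im=cv2.imread('pics/w3.png')
print(proj(I,[[.523,-.111,.05]]))
E
```

```text
3.8 [ 0.4760422  -0.0231977   0.28372822] [ 2.07618506e-01  9.78209617e-01 -2.17447908e-04 -6.74210389e-04] [-0.0203929  -0.47320674 -2.3473542 ] 0.09557358205125349 [0.41086233 0.00561098 0.25367895]
[[234.99177315 313.85864582]]
```

View pics/w3.png

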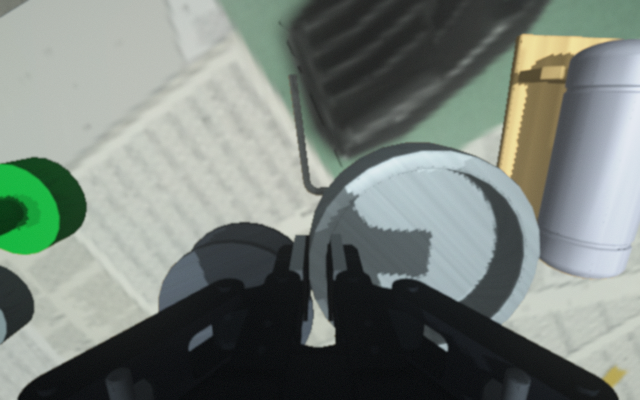

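Wrist view: the pedestal top is partly hidden. Its left edge is at about (160,300), and the second arc near (245,222) is its base. The gripped dish spans x=311 to 540. I'll fit circles of known radius to the visible arcs.

Run:
```python
import pickle;from h import *
from scipy.optimize import least_squares
I,o=pickle.load(open('pics/w3.pkl','rb')); im=cv2.imread('pics/w3.png')
hsv=cv2.cvtColor(cv2.GaussianBlur(im,(3,3),0),cv2.COLOR_BGR2HSV)
for p in [(170,300),(210,260),(190,245),(240,240),(150,300),(185,235)]: print(p,hsv[p[1],p[0]])
m=cv2.inRange(hsv,(100,30,20),(125,255,170))
# left edge per row
pts=[]
for r in range(256,322,3):
    x=np.where(m[r,130:260])[0]
    if len(x): pts.append((130+x[0],r))
pts=np.array(pts,float); print(pts[::3].tolist())
W=plane(I,pts,.05)[:,:2]
f=least_squares(lambda p:np.hypot(W[:,0]-p[0],W[:,1]-p[1])-.058,[.523,-.111],loss='soft_l1',f_scale=.001); print('ped',f.x,np.abs(f.fun).max())
f=least_squares(lambda p:np.hypot(W[:,0]-p[0],W[:,1]-p[1])-p[2],[.523,-.111,.058]); print('ped free',f.x)
# dish rim right arc
pts=[]
for r in range(180,290,4):
    g=np.abs(np.diff(cv2.GaussianBlur(im,(5,5),0)[r,500:560].astype(int),axis=0)).sum(1)
    pts.append((500+g.argmax(),r))
print(pts[::4])
c=o['tcp_pos'][:2]+np.array([.048*np.sin(2*np.arctan2(.2076,.978)),.048*np.cos(2*np.arctan2(.2076,.978))]);print('dish by tcp',c)
for z in (.126,.129,.132):
    W=plane(I,pts,z)[:,:2]; f=least_squares(lambda p:np.hypot(W[:,0]-p[0],W[:,1]-p[1])-.052,c,loss='soft_l1',f_scale=.001); print(z,f.x,np.median(abs(f.fun)))
```

```text
(170, 300) [104  47 108]
(210, 260) [105  46  66]
(190, 245) [ 60   9 200]
(240, 240) [96 27 47]
(150, 300) [ 53  12 197]
(185, 235) [ 53  10 202]
[[185.0, 256.0], [175.0, 265.0], [168.0, 274.0], [164.0, 283.0], [161.0, 292.0], [160.0, 301.0], [160.0, 310.0], [164.0, 319.0]]
ped [ 0.52335562 -0.10765105] 0.007860025931234894
ped free [ 0.51177448 -0.1164664   0.04402031]
[(np.int64(512), 180), (np.int64(502), 196), (np.int64(514), 212), (np.int64(538), 228), (np.int64(539), 244), (np.int64(522), 260), (np.int64(518), 276)]
dish by tcp [0.4955415  0.02066318]
0.126 [0.48625693 0.01479289] 0.0027013118963242037
0.129 [0.48409147 0.01337756] 0.002531169933007945
0.132 [0.48195385 0.01194853] 0.0023854557160545437
```

Emit:
step_arm(
  steps=[
    {"gripper": 0,"linear": [-2,-2.7,0],"spin": 0},
    {"gripper": 0,"linear": [-3,-4.1,0],"spin": 0},
    {"gripper": 0,"linear": [-2,-2.8,0],"spin": 0},
    {"gripper": 0,"linear": [-0.8,-1.1,0],"spin": 0},
    {"gripper": 0,"linear": [0,0,1.5],"spin": 0},
    {"gripper": 0,"linear": [0,0,2],"spin": 0},
    {"gripper": 0,"linear": [0,0,0.7],"spin": 0},
    {"gripper": 0,"linear": [0,0,0.3],"spin": 0},
    {"gripper": 0,"linear": [0,0,0],"spin": 0},
  ],
)

```text
time: 4.97
tcp_pos: [0.5046, -0.1498, 0.2399]
tcp_rot: [0.205, 0.979, 0.0, -0.0]
wrist_force: [-0.8, 0.5, -2.2]
opening: 0.093
```

Emit:
step_arm(
  steps=[
    {"gripper": 0,"linear": [0,-0.3,0],"spin": 0},
    {"gripper": 0,"linear": [0,0,0.2],"spin": 0},
    {"gripper": 0,"linear": [0,0,0.15],"spin": 0},
    {"gripper": 0,"linear": [0,0,0.1],"spin": 0},
    {"gripper": 0,"linear": [0,0,0],"spin": 0},
  ],
)

```text
time: 5.6
tcp_pos: [0.5033, -0.1532, 0.2365]
tcp_rot: [0.206, 0.979, -0.0, 0.0]
wrist_force: [-2.3, 1.6, 8.0]
opening: 0.096
```

Emit:
step_arm(
  steps=[
    {"gripper": 3,"linear": [0,0,0],"spin": 0},
    {"gripper": 3,"linear": [0,0,0],"spin": 0},
    {"gripper": 3,"linear": [0,0,0],"spin": 0},
    {"gripper": 3,"linear": [0,0,-3],"spin": 0},
    {"gripper": 3,"linear": [0,0,-5],"spin": 0},
    {"gripper": 8.5,"linear": [1,2.7,-2],"spin": 0},
    {"gripper": 8.5,"linear": [2,5.2,0],"spin": 0},
    {"gripper": 8.5,"linear": [2,5.2,0],"spin": 0},
    {"gripper": 8.5,"linear": [2,5.2,0],"spin": 0},
    {"gripper": 8.5,"linear": [2,5.2,0],"spin": 0},
    {"gripper": 8.5,"linear": [2.1,5.2,0],"spin": 0},
    {"gripper": 8.5,"linear": [0,0,0],"spin": 0},
  ],
)

```text
time: 7.1
tcp_pos: [0.5167, 0.1577, 0.3352]
tcp_rot: [0.202, 0.979, 0.0, 0.0]
wrist_force: [-0.7, 0.0, 0.4]
opening: 0.993
```

```bash
python3 w.py w4
python3 - <<'E'
from h import *
import pickle
t=imaging.capture('top'); cv2.imwrite('pics/t3.png',t)
a=cv2.resize(t[165:235,320:400],(640,560),interpolation=cv2.INTER_CUBIC)
w=cv2.imread('pics/w4.png')
cv2.imwrite('pics/v3.png',np.hstack([cv2.resize(a,(400,350)),cv2.resize(w,(400,250)) if 0 else cv2.copyMakeBorder(cv2.resize(w,(400,250)),0,100,0,0,0)]))
I,o=pickle.load(open('pics/w4.pkl','rb')); print(proj(I,[[.517,.154,.055],[.517+.075*.91,.154-.075*.415,.055],[.517-.075*.91,.154+.075*.415,.055]]))
E
```

```text
7.1 [0.5167393  0.1577023  0.33522271] [2.02451143e-01 9.79292298e-01 3.60335529e-04 7.65100172e-06] [-0.65027096  0.03884179  0.37461755] 0.9930132476651807 [0.45129568 0.18585561 0.30508993]
[[313.22837811 195.95421037]
 [311.82666994 278.48618173]
 [314.89239897  99.27812989]]
```

View pics/v3.png

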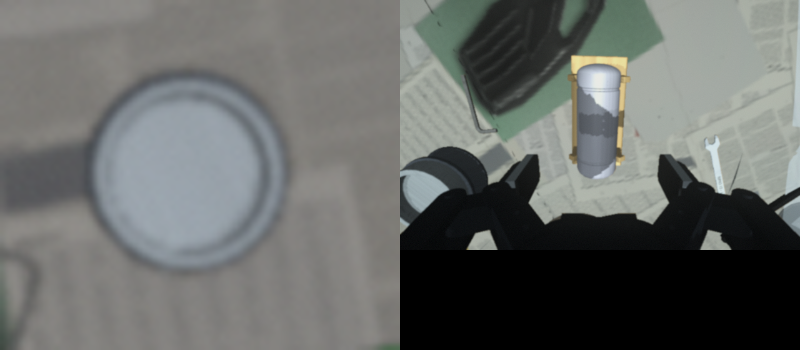

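Dish on the pedestal looks concentric, with an even dark ring around it. The float in the wrist view runs from about (318,104) to (315,288), so its axis lies in line with the tool x axis. I'll put numbers on both.

Run:
```python
import pickle;from h import *
from scipy.optimize import least_squares
I=imaging.camera_info('top'); t=cv2.imread('pics/t3.png')
g=cv2.cvtColor(cv2.resize(t[165:235,320:400],None,fx=8,fy=8,interpolation=cv2.INTER_CUBIC),cv2.COLOR_BGR2GRAY).astype(float)
c0=np.array([357.5,199.3]); D=[];P=[]
for a in np.arange(0,2*np.pi,.07):
    r=np.arange(15,25,.1); x=c0[0]+r*np.cos(a); y=c0[1]+r*np.sin(a)
    v=cv2.remap(g.astype(np.float32),((x-320+.5)*8-.5).astype(np.float32)[None],((y-165+.5)*8-.5).astype(np.float32)[None],1)[0]
    d=np.gradient(v); k=v[25:70].argmin()+25
    i=d[:k].argmin(); j=k+d[k:].argmax()
    D.append((x[i],y[i]));P.append((x[j],y[j]))
def fit(pts,z):
    W=plane(I,pts,z)[:,:2]; f=least_squares(lambda p:np.hypot(W[:,0]-p[0],W[:,1]-p[1])-p[2],[.52,-.11,.055],loss='soft_l1',f_scale=.001); return f.x.round(4),np.median(abs(f.fun)).round(4)
print('dish',fit(D,.078),'ped',fit(P,.05))
I,o=pickle.load(open('pics/w4.pkl','rb')); im=cv2.imread('pics/w4.png'); hsv=cv2.cvtColor(im,cv2.COLOR_BGR2HSV)
m=cv2.inRange(hsv,(108,12,60),(130,90,255)); m[:90]=0;m[300:]=0;m[:,:270]=0;m[:,370:]=0
m=cv2.morphologyEx(m,cv2.MORPH_OPEN,np.ones((5,5)))
c=max(cv2.findContours(m,0,1)[0],key=cv2.contourArea)[:,0]
W=plane(I,c,.052)[:,:2]-o['tcp_pos'][:2]; q=o['tcp_rot']; th=2*np.arctan2(q[0],q[1])
tx=W@[-np.cos(th),np.sin(th)]; ty=W@[np.sin(th),np.cos(th)]
print('px',c.min(0),c.max(0),'tool x',tx.min(),tx.max(),'y',ty.min(),ty.max())
b=cv2.inRange(hsv,(10,60,90),(30,255,255)); b[:70]=0;b[300:]=0;b[:,:255]=0;b[:,380:]=0
c=cv2.convexHull(np.argwhere(b)[:,::-1].astype(np.int32))[:,0]; W=plane(I,c,.008)[:,:2]-o['tcp_pos'][:2]
tx=W@[-np.cos(th),np.sin(th)]; ty=W@[np.sin(th),np.cos(th)]; print('board x',tx.min(),tx.max(),'y',ty.min(),ty.max())
r=cv2.minAreaRect(np.c_[tx,ty].astype(np.float32)*1000); print(r)
```

```text
dish (array([ 0.5211, -0.1096,  0.0512]), np.float64(0.0004)) ped (array([ 0.5227, -0.1118,  0.0585]), np.float64(0.0005))
px [294 121] [302 127] tool x 0.05274628360174561 0.05727414166558957 y -0.017943040454609607 -0.011722669257660127
board x -0.08786850426136068 0.08326435790552801 y -0.04681371147034669 0.04590733275092623
((-2.3163986206054688, -0.8133430480957031), (169.27459716796875, 90.41200256347656), 1.6516168117523193)
```

Emit:
step_arm(
  steps=[
    {"gripper": 8.5,"linear": [-0.2,-0.1,4],"spin": 1.5},
    {"gripper": 8.5,"linear": [0,0,5],"spin": 0},
    {"gripper": 8.5,"linear": [0,0,3.2],"spin": 0},
    {"gripper": 8.5,"linear": [0,0,1],"spin": 0},
    {"gripper": 8.5,"linear": [0,0,0],"spin": 0},
    {"gripper": 0,"linear": [0,0,0],"spin": 0},
    {"gripper": 0,"linear": [0,0,0],"spin": 0},
    {"gripper": 0,"linear": [0,0,0],"spin": 0},
    {"gripper": 0,"linear": [0,0,0],"spin": 0},
  ],
)

```text
time: 8.32
tcp_pos: [0.5201, 0.1541, 0.2058]
tcp_rot: [0.218, 0.976, 0.003, 0.002]
wrist_force: [0.6, 5.7, 5.2]
opening: 0.616
```

```bash
python3 -c "
from h import *
o=readout.get_obs();print({k:np.round(o[k],3) for k in('time','tcp_pos','wrist_force','torque','opening')})"
```

```text
{'time': np.float64(8.325), 'tcp_pos': array([0.52 , 0.154, 0.206]), 'wrist_force': array([0.573, 5.716, 5.151]), 'torque': array([ 1.13 , -0.137,  0.022]), 'opening': np.float64(0.616)}
```

Gripped at 0.616, about 53 mm. Lift and hold.

Emit:
step_arm(
  steps=[
    {"gripper": 0,"linear": [0,0,-1],"spin": 0},
    {"gripper": 0,"linear": [0,0,-2],"spin": 0},
    {"gripper": 0,"linear": [0,0,-2],"spin": 0},
    {"gripper": 0,"linear": [0,0,-1],"spin": 0},
    {"gripper": 0,"linear": [0,0,0],"spin": 0},
    {"gripper": 0,"linear": [0,0,0],"spin": 0},
    {"gripper": 0,"linear": [0,0,0],"spin": 0},
    {"gripper": 0,"linear": [0,0,0],"spin": 0},
    {"gripper": 0,"linear": [0,0,0],"spin": 0},
    {"gripper": 0,"linear": [0,0,0],"spin": 0},
    {"gripper": 0,"linear": [0,0,0],"spin": 0},
    {"gripper": 0,"linear": [0,0,0],"spin": 0},
  ],
)

```text
time: 9.82
tcp_pos: [0.5185, 0.1526, 0.2634]
tcp_rot: [0.218, 0.976, 0.0, 0.0]
wrist_force: [0.2, 0.4, -5.0]
opening: 0.613
```

```bash
python3 -c "
from h import *
o=readout.get_obs();print({k:np.round(o[k],3) for k in('time','tcp_pos','tcp_rot','wrist_force','torque','opening')})
cv2.imwrite('pics/s5.png',imaging.capture('side'));s=cv2.imread('pics/s5.png')
cv2.imwrite('pics/v5.png',cv2.resize(s[120:260,230:400],(680,560)))"
```

```text
{'time': np.float64(9.825), 'tcp_pos': array([0.519, 0.153, 0.263]), 'tcp_rot': array([0.218, 0.976, 0.   , 0.   ]), 'wrist_force': array([ 0.19 ,  0.441, -4.982]), 'torque': array([-0.096, -0.19 , -0.03 ]), 'opening': np.float64(0.613)}
```

View pics/v5.png

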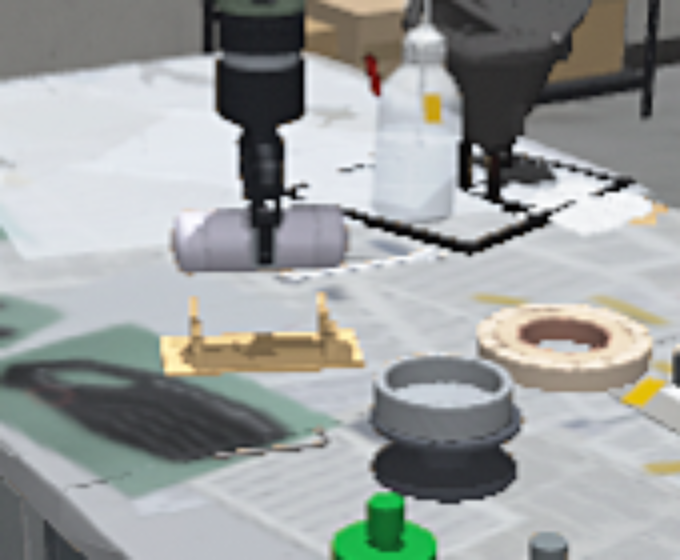

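Held level, about 5 N. The moment (-0.096,-0.19) puts the centre of mass about 42 mm off along tool +x, towards the robot. So the heavy end is tool +x. Back into the cradle, then regrip 35 mm towards the light end so that the float can hang upright clear of the gripper body.

Emit:
step_arm(
  steps=[
    {"gripper": 0,"linear": [0,0,0],"spin": 0},
    {"gripper": 0,"linear": [0,0,0],"spin": 0},
    {"gripper": 0,"linear": [0,0,1.5],"spin": 0},
    {"gripper": 0,"linear": [0,0,2.5],"spin": 0},
    {"gripper": 0,"linear": [0,0,1.2],"spin": 0},
    {"gripper": 0,"linear": [0,0,0.4],"spin": 0},
    {"gripper": 0,"linear": [0,0,0.2],"spin": 0},
    {"gripper": 0,"linear": [0,0,0],"spin": 0},
  ],
)

```text
time: 10.88
tcp_pos: [0.5191, 0.154, 0.2066]
tcp_rot: [0.218, 0.976, 0.003, 0.0]
wrist_force: [-3.4, 6.3, 4.5]
opening: 0.618
```

Emit:
step_arm(
  steps=[
    {"gripper": 8.5,"linear": [0,0,0],"spin": 0},
    {"gripper": 8.5,"linear": [0,0,0],"spin": 0},
    {"gripper": 8.5,"linear": [0,0,0],"spin": 0},
    {"gripper": 8.5,"linear": [-1.5,0,0],"spin": 0},
    {"gripper": 8.5,"linear": [-1.5,0,0],"spin": 0},
    {"gripper": 8.5,"linear": [-0.5,0,0],"spin": 0},
    {"gripper": 8.5,"linear": [0,0,0],"spin": 0},
    {"gripper": 0,"linear": [0,0,0],"spin": 0},
    {"gripper": 0,"linear": [0,0,0],"spin": 0},
    {"gripper": 0,"linear": [0,0,0],"spin": 0},
    {"gripper": 0,"linear": [0,0,0],"spin": 0},
  ],
)

```text
time: 12.25
tcp_pos: [0.5508, 0.1397, 0.2066]
tcp_rot: [0.217, 0.976, 0.003, 0.001]
wrist_force: [0.7, 7.6, 3.9]
opening: 0.608
```

Emit:
step_arm(
  steps=[
    {"gripper": 0,"linear": [0,0,-1],"spin": 0},
    {"gripper": 0,"linear": [0,0,-2.5],"spin": 0},
    {"gripper": 0,"linear": [0,0,-4],"spin": 0},
    {"gripper": 0,"linear": [0,0,-4],"spin": 0},
    {"gripper": 0,"linear": [0,0,-3],"spin": 0},
    {"gripper": 0,"linear": [0,0,0],"spin": 0},
    {"gripper": 0,"linear": [0,0,0],"spin": 0},
  ],
)

```text
time: 13.12
tcp_pos: [0.5494, 0.1376, 0.3487]
tcp_rot: [0.218, 0.976, -0.001, -0.001]
wrist_force: [0.6, -0.4, -4.6]
opening: 0.609
```

```bash
cat > s.py <<'E'
import sys
from h import *
o=readout.get_obs();print({k:np.round(o[k],3) for k in('time','tcp_pos','tcp_rot','wrist_force','torque','opening')})
q=o['tcp_rot'];th=2*np.arctan2(q[0],q[1]);F=o['wrist_force'];t=o['torque']
r=np.array([t[1]/-F[2],-t[0]/-F[2]]);print('com lever tool x',r@[-np.cos(th),np.sin(th)],'y',r@[np.sin(th),np.cos(th)])
s=imaging.capture('side'); cv2.imwrite(f'pics/{sys.argv[1]}.png',s)
E
python3 s.py s6
python3 - <<'E'
from h import *
I=imaging.camera_info('side'); s=cv2.imread('pics/s6.png'); hsv=cv2.cvtColor(s,cv2.COLOR_BGR2HSV)
u,v=proj(I,[[.52,.154,.2]])[0]; print(u,v);
E
```

```text
{'time': np.float64(13.125), 'tcp_pos': array([0.549, 0.138, 0.349]), 'tcp_rot': array([ 0.218,  0.976, -0.001, -0.001]), 'wrist_force': array([ 0.625, -0.38 , -4.569]), 'torque': array([-0.14 , -0.247,  0.051]), 'opening': np.float64(0.609)}
com lever tool x 0.06193224365672509 y 0.00471116716580596
295.6274396018694 153.33182000609537
```

```bash
cat > ang.py <<'E'
import sys
from h import *
s=cv2.imread(f'pics/{sys.argv[1]}.png'); hsv=cv2.cvtColor(s,cv2.COLOR_BGR2HSV); u,v=map(float,sys.argv[2:4]); u=int(u);v=int(v)
m=np.zeros(s.shape[:2],np.uint8); b=(slice(max(v-45,0),v+45),slice(u-45,u+45)); m[b]=cv2.inRange(hsv,(110,10,60),(130,70,255))[b]
m=cv2.morphologyEx(m,cv2.MORPH_OPEN,np.ones((3,3)))
ys,xs=np.nonzero(m); print(len(xs),xs.min(),xs.max(),ys.min(),ys.max())
c=np.vstack([x[:,0] for x in cv2.findContours(m,0,2)[0] if cv2.contourArea(x)>30]); print(cv2.minAreaRect(c))
E
python3 ang.py s6 295 153; python3 ang.py s5 295 180
```

```text
470 273 316 148 165
((294.5076904296875, 156.56155395507812), (14.388029098510742, 43.53619384765625), 82.87498474121094)
552 250 315 171 223
((294.53118896484375, 179.24867248535156), (15.278409957885742, 41.42238998413086), 87.61405944824219)
```

Emit:
step_arm(
  steps=[
    {"gripper": 0,"linear": [2,1.6,0],"spin": 0},
    {"gripper": 0,"linear": [3.8,2.9,0],"spin": 0},
    {"gripper": 0,"linear": [4,3.1,0],"spin": 0},
    {"gripper": 0,"linear": [4,3.1,1],"spin": 0},
    {"gripper": 0,"linear": [2.4,1.8,2],"spin": 0},
    {"gripper": 0,"linear": [0.9,0.7,2],"spin": 0},
    {"gripper": 0,"linear": [0,0,1],"spin": 0},
    {"gripper": 5.2,"linear": [0,0,0],"spin": 0},
    {"gripper": 5.2,"linear": [0,0,0],"spin": 0},
    {"gripper": 5.2,"linear": [0,0,0],"spin": 0},
  ],
)

```text
time: 14.42
tcp_pos: [0.4524, 0.3296, 0.2912]
tcp_rot: [0.219, 0.976, 0.0, 0.001]
wrist_force: [0.1, 0.6, -5.1]
opening: 0.612
```

```bash
python3 s.py s7;python3 - <<'E'
from h import *
I=imaging.camera_info('side'); o=readout.get_obs(); print(proj(I,[o['tcp_pos']+[-.04,.02,-.155]]),proj(I,[o['tcp_pos']+[0,0,-.155]]))
E
```

```text
{'time': np.float64(14.425), 'tcp_pos': array([0.452, 0.33 , 0.291]), 'tcp_rot': array([0.219, 0.976, 0.   , 0.001]), 'wrist_force': array([ 0.11 ,  0.557, -5.054]), 'torque': array([-0.087, -0.224, -0.005]), 'opening': np.float64(0.612)}
com lever tool x 0.04740274414460758 y -0.00336789596238391
[[241.85942018 161.63916246]] [[254.45554062 161.40928419]]
```

Emit:
step_arm(
  steps=[
    {"gripper": 5.25,"linear": [0,0,0],"spin": 0},
    {"gripper": 5.25,"linear": [0,0,0],"spin": 0},
  ],
)

```text
time: 14.72
tcp_pos: [0.4517, 0.3298, 0.2906]
tcp_rot: [0.218, 0.976, 0.0, 0.0]
wrist_force: [-0.0, -0.6, -5.5]
opening: 0.615
```

```bash
python3 ang.py s7 242 161; python3 s.py s8; python3 ang.py s8 242 161
```

```text
456 211 264 142 171
((243.8461151123047, 162.35818481445312), (14.623376846313477, 40.38541030883789), 84.64418029785156)
{'time': np.float64(14.725), 'tcp_pos': array([0.452, 0.33 , 0.291]), 'tcp_rot': array([0.218, 0.976, 0.   , 0.   ]), 'wrist_force': array([-0.045, -0.579, -5.549]), 'torque': array([-0.189, -0.365, -0.032]), 'opening': np.float64(0.615)}
com lever tool x 0.07393768529402336 y 0.002765375186019307
443 210 263 152 185
((247.13304138183594, 168.12474060058594), (14.499550819396973, 39.7597770690918), 43.15238952636719)
```

It is pivoting at 5.25. I'll hold that opening a little longer.

Emit:
step_arm(
  steps=[
    {"gripper": 5.25,"linear": [0,0,0],"spin": 0},
    {"gripper": 5.25,"linear": [0,0,0],"spin": 0},
  ],
)

```text
time: 15.02
tcp_pos: [0.4516, 0.33, 0.2904]
tcp_rot: [0.218, 0.976, 0.0, -0.0]
wrist_force: [-1.2, 0.3, -4.9]
opening: 0.616
```

```bash
python3 s.py s9; python3 ang.py s9 248 172; python3 -c "
import cv2
s=cv2.imread('pics/s9.png');cv2.imwrite('pics/v9.png',cv2.resize(s[110:240,190:310],(600,600)[:1]+(650,))[:600])"
```

```text
{'time': np.float64(15.025), 'tcp_pos': array([0.452, 0.33 , 0.29 ]), 'tcp_rot': array([ 0.218,  0.976,  0.   , -0.   ]), 'wrist_force': array([-1.163,  0.348, -4.932]), 'torque': array([-0.094, -0.183, -0.016]), 'opening': np.float64(0.616)}
com lever tool x 0.04165570903678413 y 0.001351793782237161
450 212 263 152 187
((248.37030029296875, 169.1783905029297), (14.336686134338379, 39.40750503540039), 36.02737808227539)
```

View pics/v9.png

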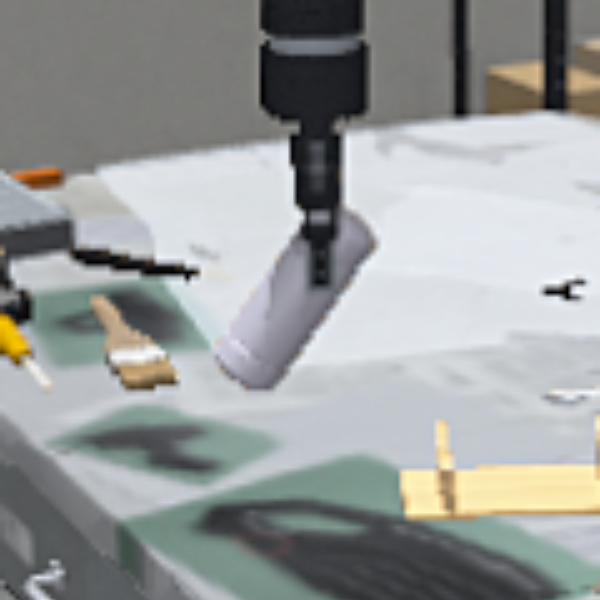

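It hangs drooped, heavy end down and towards the robot, about 36° off vertical. Loosen a touch more.

Emit:
step_arm(
  steps=[
    {"gripper": 5.28,"linear": [0,0,0],"spin": 0},
    {"gripper": 5.28,"linear": [0,0,0],"spin": 0},
    {"gripper": 5.28,"linear": [0,0,0],"spin": 0},
  ],
)

```text
time: 15.45
tcp_pos: [0.4517, 0.33, 0.2904]
tcp_rot: [0.218, 0.976, -0.0, -0.0]
wrist_force: [0.2, 0.3, -3.9]
opening: 0.617
```

```bash
python3 s.py s10; python3 ang.py s10 252 172
```

```text
{'time': np.float64(15.45), 'tcp_pos': array([0.452, 0.33 , 0.29 ]), 'tcp_rot': array([ 0.218,  0.976, -0.   , -0.   ]), 'wrist_force': array([ 0.248,  0.319, -3.946]), 'torque': array([-0.152, -0.171, -0.046]), 'opening': np.float64(0.617)}
com lever tool x 0.055529295582937885 y 0.016481260610192835
445 211 263 141 187
((248.37030029296875, 169.1783905029297), (14.336686134338379, 39.40750503540039), 36.02737808227539)
```

Emit:
step_arm(
  steps=[
    {"gripper": 5.32,"linear": [0,0,0],"spin": 0},
    {"gripper": 5.32,"linear": [0,0,0],"spin": 0},
    {"gripper": 5.32,"linear": [0,0,0],"spin": 0},
  ],
)

```text
time: 15.88
tcp_pos: [0.4518, 0.3299, 0.2904]
tcp_rot: [0.218, 0.976, -0.0, 0.0]
wrist_force: [-0.4, 0.1, -4.2]
opening: 0.627
```

```bash
python3 s.py s11; python3 ang.py s11 252 172
```

```text
{'time': np.float64(15.875), 'tcp_pos': array([0.452, 0.33 , 0.29 ]), 'tcp_rot': array([ 0.218,  0.976, -0.   ,  0.   ]), 'wrist_force': array([-0.377,  0.102, -4.184]), 'torque': array([-0.092, -0.173, -0.001]), 'opening': np.float64(0.627)}
com lever tool x 0.046738825547928145 y 0.0023049546916165302
417 240 263 141 189
((250.58316040039062, 170.4625701904297), (13.670308113098145, 38.625064849853516), 20.772253036499023)
```

Emit:
step_arm(
  steps=[
    {"gripper": 5.34,"linear": [0,0,0],"spin": 0},
    {"gripper": 5.34,"linear": [0,0,0],"spin": 0},
    {"gripper": 5.34,"linear": [0,0,0],"spin": 0},
  ],
)

```text
time: 16.3
tcp_pos: [0.4517, 0.33, 0.2904]
tcp_rot: [0.218, 0.976, -0.0, 0.0]
wrist_force: [-0.4, -0.7, -4.9]
opening: 0.625
```

```bash
python3 s.py s12; python3 ang.py s12 252 172
```

```text
{'time': np.float64(16.3), 'tcp_pos': array([0.452, 0.33 , 0.29 ]), 'tcp_rot': array([ 0.218,  0.976, -0.   ,  0.   ]), 'wrist_force': array([-0.394, -0.74 , -4.916]), 'torque': array([-0.051, -0.139, -0.008]), 'opening': np.float64(0.625)}
com lever tool x 0.02996367258138357 y -0.002635423112978138
441 216 261 152 190
((251.93768310546875, 171.17108154296875), (14.16322135925293, 38.47245788574219), 11.888657569885254)
```

Emit:
step_arm(
  steps=[
    {"gripper": 5.35,"linear": [0,0,0],"spin": 0},
    {"gripper": 5.35,"linear": [0,0,0],"spin": 0},
    {"gripper": 5.35,"linear": [0,0,0],"spin": 0},
  ],
)

```text
time: 16.73
tcp_pos: [0.4517, 0.33, 0.2904]
tcp_rot: [0.218, 0.976, 0.0, 0.0]
wrist_force: [0.4, 0.3, -5.0]
opening: 0.627
```

```bash
python3 s.py s13; python3 ang.py s13 252 172
python3 - <<'E'
from h import *
I=imaging.camera_info('side'); p=proj(I,[[.452,.33,.15],[.452,.33,.05],[.452-.09,.33+.042,.05]]); print(p); d=p[1]-p[0]; print('vertical tilt deg',np.degrees(np.arctan2(-d[0],d[1])))
E
```

```text
{'time': np.float64(16.725), 'tcp_pos': array([0.452, 0.33 , 0.29 ]), 'tcp_rot': array([0.218, 0.976, 0.   , 0.   ]), 'wrist_force': array([ 0.401,  0.336, -4.956]), 'torque': array([-0.01 , -0.08 , -0.043]), 'opening': np.float64(0.627)}
com lever tool x 0.015468631875190875 y -0.005084626507426563
437 210 261 152 190
((252.2838134765625, 171.29730224609375), (14.138313293457031, 38.304962158203125), 9.462322235107422)
[[254.22924619 157.66608939]
 [255.07178801 184.12695957]
 [227.51105496 184.98153356]]
vertical tilt deg -1.8237414628647788
```

Emit:
step_arm(
  steps=[
    {"gripper": 5.36,"linear": [0,0,0],"spin": 0},
    {"gripper": 5.36,"linear": [0,0,0],"spin": 0},
    {"gripper": 5.36,"linear": [0,0,0],"spin": 0},
    {"gripper": 0,"linear": [0,0,0],"spin": 0},
    {"gripper": 0,"linear": [0,0,0],"spin": 0},
    {"gripper": 0,"linear": [0,0,0],"spin": 0},
  ],
)

```text
time: 17.52
tcp_pos: [0.4517, 0.3299, 0.2904]
tcp_rot: [0.218, 0.976, -0.0, -0.0]
wrist_force: [-0.5, -0.2, -4.5]
opening: 0.606
```

```bash
python3 s.py s14; python3 ang.py s14 252 172
python3 - <<'E'
from h import *
I=imaging.camera_info('side'); s=cv2.imread('pics/s14.png'); hsv=cv2.cvtColor(s,cv2.COLOR_BGR2HSV)
m=cv2.inRange(hsv,(110,10,60),(130,70,255)); m[:140]=0;m[215:]=0;m[:,:235]=0;m[:,275:]=0
ys,xs=np.nonzero(m); print(xs.min(),xs.max(),ys.min(),ys.max())
# lower tip height if on tool axis
for z in np.arange(.0,.06,.01): print(z, proj(I,[[.452,.33,z]])[0].round(1))
for z in np.arange(.14,.22,.02): print(z, proj(I,[[.452,.33,z]])[0].round(1))
E
```

```text
{'time': np.float64(17.525), 'tcp_pos': array([0.452, 0.33 , 0.29 ]), 'tcp_rot': array([ 0.218,  0.976, -0.   , -0.   ]), 'wrist_force': array([-0.451, -0.214, -4.541]), 'torque': array([-0.058, -0.039, -0.023]), 'opening': np.float64(0.606)}
com lever tool x 0.013275851915895746 y 0.007875918743069203
452 210 260 152 190
((252.96311950683594, 171.40574645996094), (14.123575210571289, 37.934478759765625), 5.194429397583008)
235 274 140 214
0.0 [255.5 197. ]
0.01 [255.4 194.4]
0.02 [255.3 191.9]
0.03 [255.2 189.3]
0.04 [255.2 186.7]
0.05 [255.1 184.1]
0.14 [254.3 160.4]
0.16 [254.1 155. ]
0.18 [254.  149.5]
0.19999999999999998 [253.8 144. ]
```

Emit:
step_arm(
  steps=[
    {"gripper": 0,"linear": [0,0,-2],"spin": 0},
    {"gripper": 0,"linear": [0,0,-4],"spin": 0},
    {"gripper": 0,"linear": [-1,-1.4,-2.5],"spin": 0},
    {"gripper": 0,"linear": [-2.2,-3.1,0],"spin": 0},
    {"gripper": 0,"linear": [-3,-4.2,0],"spin": 0},
    {"gripper": 0,"linear": [-3.3,-4.7,0],"spin": 0},
    {"gripper": 0,"linear": [-3.3,-4.7,0],"spin": 0},
    {"gripper": 0,"linear": [-3.3,-4.7,0],"spin": 0},
    {"gripper": 0,"linear": [-3.3,-4.6,0],"spin": 0},
    {"gripper": 0,"linear": [-3,-4.2,0],"spin": 0},
    {"gripper": 0,"linear": [-2.2,-3,0],"spin": 0},
    {"gripper": 0,"linear": [-1.3,-1.9,0],"spin": 0},
  ],
)

```text
time: 19.08
tcp_pos: [0.5307, -0.1127, 0.3754]
tcp_rot: [0.219, 0.976, -0.0, 0.0]
wrist_force: [-0.8, 1.1, -4.3]
opening: 0.608
```

Emit:
step_arm(
  steps=[
    {"gripper": 0,"linear": [0,0,0],"spin": 0},
    {"gripper": 0,"linear": [0,0,0],"spin": 0},
  ],
)

```text
time: 19.32
tcp_pos: [0.5303, -0.1101, 0.3752]
tcp_rot: [0.218, 0.976, 0.0, -0.0]
wrist_force: [0.2, 0.0, -5.0]
opening: 0.606
```

```bash
python3 s.py s15; python3 -c "
import cv2
s=cv2.imread('pics/s15.png');cv2.imwrite('pics/v15.png',cv2.resize(s[120:270,280:410],(520,600)))"
```

```text
{'time': np.float64(19.325), 'tcp_pos': array([ 0.53 , -0.11 ,  0.375]), 'tcp_rot': array([ 0.218,  0.976,  0.   , -0.   ]), 'wrist_force': array([ 0.207,  0.037, -5.007]), 'torque': array([ 0.025, -0.033,  0.01 ]), 'opening': np.float64(0.606)}
com lever tool x 0.0038830144680974013 y -0.007260867851535791
```

View pics/v15.png

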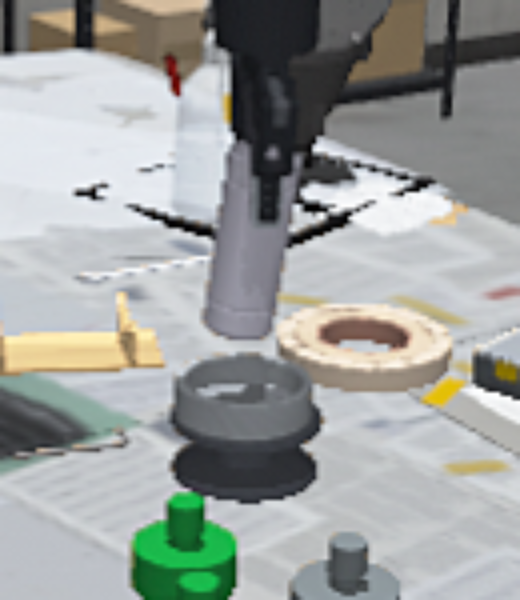

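The float hangs over the dish with its tip at crop (238,330), leaning a few degrees. I'll lower it until it touches.

Emit:
step_arm(
  steps=[
    {"gripper": 0,"linear": [-0.2,-0.3,1.5],"spin": 0},
    {"gripper": 0,"linear": [0,0,2],"spin": 0},
    {"gripper": 0,"linear": [0,0,1],"spin": 0},
    {"gripper": 0,"linear": [0,0,0.3],"spin": 0},
    {"gripper": 0,"linear": [0,0,0.2],"spin": 0},
    {"gripper": 0,"linear": [0,0,0],"spin": 0},
  ],
)

```text
time: 20.12
tcp_pos: [0.5313, -0.1142, 0.3258]
tcp_rot: [0.218, 0.976, -0.0, 0.0]
wrist_force: [-0.8, 0.6, -3.2]
opening: 0.603
```

Emit:
step_arm(
  steps=[
    {"gripper": 0,"linear": [0,0,0.2],"spin": 0},
    {"gripper": 0,"linear": [0,0,0.2],"spin": 0},
  ],
)

```text
time: 20.38
tcp_pos: [0.5312, -0.1142, 0.3216]
tcp_rot: [0.218, 0.976, -0.0, 0.0]
wrist_force: [-0.3, -0.2, -4.9]
opening: 0.602
```

Emit:
step_arm(
  steps=[
    {"gripper": 0,"linear": [0,0,0.2],"spin": 0},
    {"gripper": 0,"linear": [0,0,0.2],"spin": 0},
  ],
)

```text
time: 20.62
tcp_pos: [0.5327, -0.1149, 0.3205]
tcp_rot: [0.218, 0.976, -0.001, 0.003]
wrist_force: [-2.2, -0.0, 20.1]
opening: 0.606
```

Emit:
step_arm(
  steps=[
    {"gripper": 0,"linear": [0,0,0.2],"spin": 0},
    {"gripper": 0,"linear": [0,0,0],"spin": 0},
  ],
)

```text
time: 20.88
tcp_pos: [0.5333, -0.1152, 0.3203]
tcp_rot: [0.218, 0.976, -0.001, 0.005]
wrist_force: [-1.0, 0.7, 21.2]
opening: 0.604
```

Contact at TCP z≈0.321. I'll ease off, loosen gently so it can right itself, then open.

Emit:
step_arm(
  steps=[
    {"gripper": 0,"linear": [0,0,-0.3],"spin": 0},
    {"gripper": 0,"linear": [0,0,0],"spin": 0},
    {"gripper": 5.3,"linear": [0,0,0],"spin": 0},
    {"gripper": 5.36,"linear": [0,0,0],"spin": 0},
    {"gripper": 5.4,"linear": [0,0,0],"spin": 0},
    {"gripper": 5.45,"linear": [0,0,0],"spin": 0},
    {"gripper": 5.5,"linear": [0,0,0],"spin": 0},
    {"gripper": 5.6,"linear": [0,0,0],"spin": 0},
    {"gripper": 5.7,"linear": [0,0,0],"spin": 0},
    {"gripper": 5.8,"linear": [0,0,0],"spin": 0},
  ],
)

```text
time: 22.12
tcp_pos: [0.5311, -0.1141, 0.3183]
tcp_rot: [0.218, 0.976, 0.0, -0.0]
wrist_force: [-0.2, 0.2, -0.9]
opening: 0.681
```

```bash
python3 s.py s16; python3 ang.py s16 335 195; python3 -c "
import cv2
s=cv2.imread('pics/s16.png');cv2.imwrite('pics/v16.png',cv2.resize(s[120:270,280:410],(520,600)))
from h import *
I=imaging.camera_info('side');p=proj(I,[[.523,-.11,.2],[.523,-.11,.08]]);d=p[1]-p[0];print(p,np.degrees(np.arctan2(-d[0],d[1])))"
```

```text
{'time': np.float64(22.125), 'tcp_pos': array([ 0.531, -0.114,  0.318]), 'tcp_rot': array([ 0.218,  0.976,  0.   , -0.   ]), 'wrist_force': array([-0.17 ,  0.168, -0.873]), 'torque': array([-0.078,  0.039, -0.001]), 'opening': np.float64(0.681)}
com lever tool x -0.002735239510579823 y 0.10009225653394174
776 307 348 173 236
((337.92462158203125, 196.64308166503906), (47.648746490478516, 18.194168090820312), 86.8201675415039)
[[342.67609549 175.19400313]
 [341.26078487 213.47058359]] 2.117597712316033
```

Emit:
step_arm(
  steps=[
    {"gripper": 6.5,"linear": [0,0,0],"spin": 0},
    {"gripper": 7.5,"linear": [0,0,0],"spin": 0},
    {"gripper": 8.5,"linear": [0,0,0],"spin": 0},
    {"gripper": 8.5,"linear": [0,0,0],"spin": 0},
  ],
)

```text
time: 22.68
tcp_pos: [0.5311, -0.1142, 0.3184]
tcp_rot: [0.218, 0.976, -0.0, 0.0]
wrist_force: [-0.7, -0.0, -0.5]
opening: 0.994
```

Emit:
step_arm(
  steps=[
    {"gripper": 8.5,"linear": [0,0,-1.5],"spin": 0},
    {"gripper": 8.5,"linear": [0,0,-3],"spin": 0},
    {"gripper": 8.5,"linear": [0,0,-4],"spin": 0},
    {"gripper": 8.5,"linear": [0,0,-4],"spin": 0},
    {"gripper": 8.5,"linear": [0,0,0],"spin": 0},
  ],
)

```text
time: 23.3
tcp_pos: [0.5319, -0.1144, 0.448]
tcp_rot: [0.218, 0.976, -0.0, 0.004]
wrist_force: [-0.3, -0.7, -0.7]
opening: 0.994
```

```bash
python3 s.py s17; python3 ang.py s17 340 200; python3 -c "
import cv2
s=cv2.imread('pics/s17.png');cv2.imwrite('pics/v17.png',cv2.resize(s[120:300,260:410],(500,600)))"
```

```text
{'time': np.float64(23.3), 'tcp_pos': array([ 0.532, -0.114,  0.448]), 'tcp_rot': array([ 0.218,  0.976, -0.   ,  0.004]), 'wrist_force': array([-0.266, -0.717, -0.663]), 'torque': array([-0.02 ,  0.023,  0.002]), 'opening': np.float64(0.994)}
com lever tool x -0.019170912910433303 y 0.04187338078385566
813 329 380 159 228
((338.1296691894531, 196.59353637695312), (47.540611267089844, 18.17729377746582), 87.1375961303711)
```

View pics/v17.png

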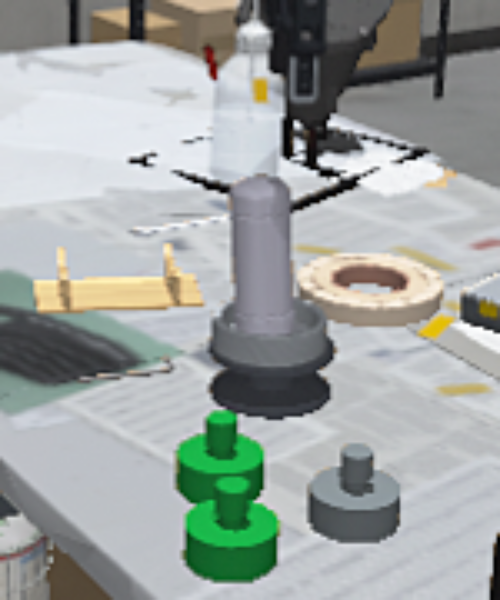

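The float stands upright in the dish. Over to the grey cap, crop (355,490) here.

Emit:
step_arm(
  steps=[
    {"gripper": 6,"linear": [-0.2,-3.5,0],"spin": 0},
    {"gripper": 6,"linear": [-0.3,-5,0],"spin": 0},
    {"gripper": 6,"linear": [-0.3,-5,1],"spin": 0},
    {"gripper": 6,"linear": [-0.4,-5,4],"spin": 0},
    {"gripper": 6,"linear": [-0.3,-4.9,4],"spin": 0},
    {"gripper": 6,"linear": [0,0,4],"spin": 0},
    {"gripper": 6,"linear": [0,0,0],"spin": 0},
    {"gripper": 6,"linear": [0,0,0],"spin": 0},
  ],
)

```text
time: 24.35
tcp_pos: [0.4461, -0.3302, 0.3158]
tcp_rot: [0.218, 0.976, -0.0, 0.0]
wrist_force: [0.2, 0.3, 1.2]
opening: 0.706
```

```bash
python3 w.py w18
python3 - <<'E'
import pickle;from h import *
from scipy.optimize import least_squares
t=imaging.capture('top'); cv2.imwrite('pics/t18.png',t)
I,o=pickle.load(open('pics/w18.pkl','rb')); im=cv2.imread('pics/w18.png')
print('pred',proj(I,[[.446,-.332,.033],[.446,-.332,.065]]))
w=cv2.resize(im,(480,300)); a=cv2.resize(t[165:245,310:450],(490,280),interpolation=cv2.INTER_CUBIC)
cv2.imwrite('pics/v18.png',np.vstack([w,a[:,:480]]))
E
```

```text
24.35 [ 0.44606607 -0.33023767  0.31581421] [ 2.17878722e-01  9.75975838e-01 -3.75160538e-05  1.55120555e-04] [0.18136164 0.26872734 1.21939703] 0.7060805259474566 [ 0.38154335 -0.30011445  0.28565667]
pred [[315.64967036 193.6845357 ]
 [315.41630077 205.8797223 ]]
```

View pics/v18.png

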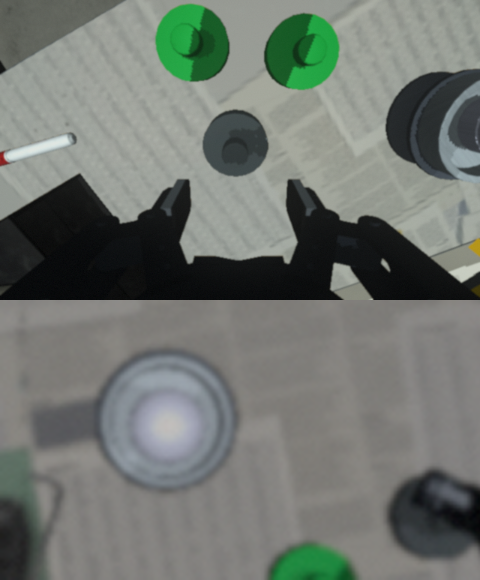

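Cap at wrist (314,191), knob at (313,203), within 3 mm of the prediction. The top view shows the float standing inside the dish. I'll grip the knob and work out where the float's top is.

Emit:
step_arm(
  steps=[
    {"gripper": 6,"linear": [0.1,-0.3,4],"spin": 0},
    {"gripper": 6,"linear": [0,0,4],"spin": 0},
    {"gripper": 6,"linear": [0,0,1.8],"spin": 0},
    {"gripper": 6,"linear": [0,0,0.6],"spin": 0},
    {"gripper": 6,"linear": [0,0,0],"spin": 0},
    {"gripper": 0,"linear": [0,0,0],"spin": 0},
    {"gripper": 0,"linear": [0,0,0],"spin": 0},
    {"gripper": 0,"linear": [0,0,0],"spin": 0},
    {"gripper": 0,"linear": [0,0,0],"spin": 0},
    {"gripper": 0,"linear": [0,0,0],"spin": 0},
  ],
)

```text
time: 25.7
tcp_pos: [0.4439, -0.333, 0.2122]
tcp_rot: [0.218, 0.976, -0.0, 0.001]
wrist_force: [-0.2, 1.9, 6.1]
opening: 0.284
```

Run:
```python
from h import *
from scipy.optimize import least_squares
T=imaging.camera_info('top');S=imaging.camera_info('side')
t=cv2.imread('pics/t18.png'); s=cv2.imread('pics/s17.png')
# side: edges of float per row, rows 185..205
hs=cv2.cvtColor(s,cv2.COLOR_BGR2HSV); m=cv2.inRange(hs,(112,10,60),(130,70,255)); m[:,:320]=0; m[:,360:]=0
mid=[]
for r in range(178,212,3):
    x=np.where(m[r])[0]; mid.append((r,x.min(),x.max()))
print(mid)
print('axis pred',[proj(S,[[.5226,-.1093,z]])[0].round(1).tolist() for z in (.09,.14,.19)])
# top: float contour by hue
h=cv2.cvtColor(t,cv2.COLOR_BGR2HSV); r=h[180:222,335:382]
print(r[20,::2,0],r[20,::2,1],r[20,::2,2]); print(r[::2,22,0],r[::2,22,1],r[::2,22,2])
mm=cv2.inRange(h,(110,0,120),(150,60,255)); mm[:180]=0;mm[222:]=0;mm[:,:335]=0;mm[:,382:]=0
mm=cv2.morphologyEx(mm,cv2.MORPH_OPEN,np.ones((3,3)))
c=max(cv2.findContours(mm,0,1)[0],key=cv2.contourArea); (e,rr)=cv2.minEnclosingCircle(c); print(e,rr,cv2.fitEllipse(c)); print(plane(T,[e,cv2.fitEllipse(c)[0]],.194))
print('float radius px expected',.027*464/(1.349-.194),'proj',proj(T,[[.5226,-.1093,.194],[.5226,-.1093,.078]]))
```

```text
[(178, np.int64(329), np.int64(346)), (181, np.int64(330), np.int64(346)), (184, np.int64(329), np.int64(346)), (187, np.int64(330), np.int64(346)), (190, np.int64(330), np.int64(346)), (193, np.int64(329), np.int64(346)), (196, np.int64(330), np.int64(346)), (199, np.int64(331), np.int64(346)), (202, np.int64(331), np.int64(346)), (205, np.int64(331), np.int64(346)), (208, np.int64(326), np.int64(346)), (211, np.int64(330), np.int64(347))]
axis pred [[341.1, 210.3], [341.7, 194.6], [342.3, 178.4]]
[113 109 103 103 106 104 111 115 115 113   0   6  12 120 114 115 114 106
 104 106 103  98  20  20] [11 24 28 27 26 26 29 27 27 16  1  7  7  1 19 27 26 26 27 26 27 10 12 11] [ 92  85 128 132 147 149 141 162 179 187 188 192 192 186 187 180 159 147
 142 108 130 101 133 140]
[106 102 103 103 104 109 116 114 115  90   6  12 105 115 115 115 106 105
 104 103  23] [26 27 26 25 26 26 26 27 15  1  7  7  8 25 28 28 26 26 25 20  9] [106 144 139 166 170 154 166 180 187 188 192 190 187 185 175 153 145 139
 132 112 116]
(357.2250061035156, 201.0) 10.979649543762207 ((357.258544921875, 200.71006774902344), (20.165035247802734, 20.682422637939453), 112.33307647705078)
[[ 0.5125332  -0.09890722  0.194     ]
 [ 0.51325588 -0.09899145  0.194     ]]
float radius px expected 10.846753246753247 proj [[361.39120954 196.97362214]
 [357.07826658 198.58182766]]
```

Emit:
step_arm(
  steps=[
    {"gripper": 0,"linear": [0,0,-2],"spin": 0},
    {"gripper": 0,"linear": [0,0,-4.5],"spin": 0},
    {"gripper": 0,"linear": [0,0,-5],"spin": 0},
    {"gripper": 0,"linear": [0,0,-5],"spin": 0},
    {"gripper": 0,"linear": [0,0,-4.5],"spin": 0},
    {"gripper": 0,"linear": [0.6,2,-2],"spin": 0},
    {"gripper": 0,"linear": [1.2,3.6,0],"spin": 0},
    {"gripper": 0,"linear": [1.2,3.6,0],"spin": 0},
    {"gripper": 0,"linear": [0.6,2,0],"spin": 0},
    {"gripper": 0,"linear": [0,0,0],"spin": 0},
    {"gripper": 0,"linear": [0,0,0],"spin": 0},
  ],
)

```text
time: 27.08
tcp_pos: [0.4588, -0.2167, 0.441]
tcp_rot: [0.218, 0.976, -0.0, 0.0]
wrist_force: [0.4, 0.1, -0.5]
opening: 0.287
```

```bash
python3 w.py w20
python3 - <<'E'
import pickle;from h import *
I,o=pickle.load(open('pics/w20.pkl','rb')); im=cv2.imread('pics/w20.png'); h=cv2.cvtColor(im,cv2.COLOR_BGR2HSV)
p=proj(I,[[.5142,-.099,.206],[.5142,-.099,.194],[.5142,-.099,.06]]); print(p)
m=cv2.inRange(h,(110,8,40),(135,90,255)); m=cv2.morphologyEx(m,cv2.MORPH_OPEN,np.ones((5,5)))
for c in cv2.findContours(m,0,2)[0]:
    if cv2.contourArea(c)>400: print(cv2.boundingRect(c),cv2.contourArea(c),cv2.fitEllipse(c))
cv2.imwrite('pics/w20m.png',m)
E
```

```text
27.075 [ 0.45877327 -0.21672849  0.44096422] [ 2.18428390e-01  9.75852902e-01 -3.67706279e-04  1.29274345e-04] [ 0.38763077  0.07073814 -0.45418805] 0.2872405400526257 [ 0.39428548 -0.18655304  0.41080431]
[[509.86843326 211.89693505]
 [500.35108181 206.38712263]
 [435.05806337 168.7774899 ]]
```

Run:
```python
import pickle;from h import *
im=cv2.imread('pics/w20.png'); h=cv2.cvtColor(im,cv2.COLOR_BGR2HSV)
g=cv2.GaussianBlur(im,(3,3),0)
for r in (170,190,205,220,240): print(r,[tuple(h[r,c].tolist()) for c in range(410,580,10)])
print([tuple(h[r,508].tolist()) for r in range(130,300,8)])
```

```text
170 [(105, 30, 84), (104, 33, 84), (105, 30, 84), (108, 30, 85), (107, 27, 84), (105, 24, 84), (105, 29, 88), (105, 31, 99), (107, 26, 87), (110, 32, 97), (90, 11, 145), (54, 13, 191), (48, 13, 191), (60, 10, 181), (53, 12, 199), (50, 12, 194), (48, 13, 198)]
190 [(101, 29, 97), (107, 30, 77), (105, 32, 79), (107, 22, 80), (103, 27, 84), (106, 31, 90), (113, 23, 87), (107, 29, 186), (107, 24, 227), (107, 23, 228), (107, 24, 221), (107, 27, 221), (107, 28, 210), (57, 12, 192), (56, 10, 183), (50, 12, 189), (51, 13, 200)]
205 [(95, 27, 209), (97, 27, 207), (98, 29, 158), (103, 29, 79), (107, 23, 78), (103, 29, 79), (105, 31, 150), (108, 27, 210), (106, 14, 241), (106, 16, 237), (109, 24, 226), (109, 24, 227), (108, 26, 220), (70, 8, 189), (50, 12, 191), (49, 11, 190), (45, 13, 191)]
220 [(95, 28, 207), (98, 30, 163), (95, 29, 98), (98, 30, 171), (97, 27, 195), (105, 29, 88), (107, 28, 145), (110, 25, 206), (106, 25, 226), (106, 25, 221), (109, 24, 222), (106, 28, 222), (109, 26, 214), (54, 13, 189), (33, 21, 122), (23, 36, 93), (25, 29, 106)]
240 [(42, 14, 179), (45, 14, 179), (49, 16, 176), (45, 16, 190), (48, 13, 189), (53, 10, 197), (48, 13, 191), (50, 12, 189), (108, 27, 171), (107, 27, 190), (103, 19, 185), (24, 38, 93), (23, 38, 183), (25, 26, 236), (22, 39, 228), (22, 42, 229), (22, 42, 228)]
[(41, 15, 189), (43, 16, 190), (41, 15, 190), (63, 13, 183), (48, 15, 174), (94, 13, 133), (108, 28, 209), (109, 25, 218), (107, 22, 228), (107, 20, 230), (107, 22, 231), (108, 26, 213), (107, 24, 220), (109, 25, 212), (75, 9, 178), (28, 36, 92), (24, 39, 91), (24, 37, 96), (24, 33, 215), (25, 27, 236), (24, 33, 230), (24, 41, 148)]
```

Run:
```python
import pickle;from h import *
from scipy.optimize import least_squares
I,o=pickle.load(open('pics/w20.pkl','rb')); im=cv2.imread('pics/w20.png'); h=cv2.cvtColor(cv2.GaussianBlur(im,(3,3),0),cv2.COLOR_BGR2HSV)
m=cv2.inRange(h,(100,14,125),(114,60,255)); m[:165]=0;m[250:]=0;m[:,:470]=0;m[:,560:]=0
m=cv2.morphologyEx(m,cv2.MORPH_OPEN,np.ones((3,3)))
c=max(cv2.findContours(m,0,1)[0],key=cv2.contourArea)[:,0]; print(cv2.boundingRect(c))
pts=np.array([(x,y) for x,y in c if x>=500])
for z in (.190,.194,.198):
    W=plane(I,pts,z)[:,:2]; f=least_squares(lambda p:np.hypot(W[:,0]-p[0],W[:,1]-p[1])-.027,[.514,-.1],loss='soft_l1',f_scale=.001); print(z,f.x,np.median(abs(f.fun)))
```

```text
(470, 171, 69, 72)
0.19 [ 0.51827609 -0.09670854] 0.00036277892581303324
0.194 [ 0.51589086 -0.09893149] 0.00027200513370748657
0.198 [ 0.51353803 -0.10116909] 0.00023745422516473387
```

Wrist gives (0.516,-0.099) and top gives (0.514,-0.099) for the float's top, so they agree. Move the cap over and lower it slowly.

Emit:
step_arm(
  steps=[
    {"gripper": 0,"linear": [0,2.2,0],"spin": 0},
    {"gripper": 0,"linear": [-0.1,4.3,0],"spin": 0},
    {"gripper": 0,"linear": [0,4.3,0],"spin": 0},
    {"gripper": 0,"linear": [0,2.2,0],"spin": 0},
    {"gripper": 0,"linear": [0,0,0],"spin": 0},
    {"gripper": 0,"linear": [0,0,0],"spin": 0},
  ],
)

```text
time: 27.88
tcp_pos: [0.5148, -0.0999, 0.4407]
tcp_rot: [0.219, 0.976, -0.0, -0.0]
wrist_force: [-0.2, -0.5, -0.0]
opening: 0.282
```

Emit:
step_arm(
  steps=[
    {"gripper": 0,"linear": [0,0,1],"spin": 0},
    {"gripper": 0,"linear": [0,0,1],"spin": 0},
    {"gripper": 0,"linear": [0,0,0.7],"spin": 0},
    {"gripper": 0,"linear": [0,0,0.5],"spin": 0},
    {"gripper": 0,"linear": [0,0,0],"spin": 0},
  ],
)

```text
time: 28.5
tcp_pos: [0.5148, -0.0988, 0.4085]
tcp_rot: [0.218, 0.976, 0.0, -0.0]
wrist_force: [0.1, -0.3, -0.1]
opening: 0.288
```

Emit:
step_arm(
  steps=[
    {"gripper": 0,"linear": [0,0,0.5],"spin": 0},
    {"gripper": 0,"linear": [0,0,0.4],"spin": 0},
    {"gripper": 0,"linear": [0,0,0.3],"spin": 0},
    {"gripper": 0,"linear": [0,0,0],"spin": 0},
  ],
)

```text
time: 29.0
tcp_pos: [0.5148, -0.0988, 0.3966]
tcp_rot: [0.218, 0.976, 0.0, -0.0]
wrist_force: [0.3, -0.3, -1.1]
opening: 0.281
```

Emit:
step_arm(
  steps=[
    {"gripper": 0,"linear": [0,0,0.2],"spin": 0},
    {"gripper": 0,"linear": [0,0,0.2],"spin": 0},
  ],
)

```text
time: 29.25
tcp_pos: [0.5149, -0.0989, 0.3929]
tcp_rot: [0.218, 0.976, -0.0, 0.0]
wrist_force: [0.1, -0.4, -0.4]
opening: 0.282
```

Emit:
step_arm(
  steps=[
    {"gripper": 0,"linear": [0,0,0.15],"spin": 0},
    {"gripper": 0,"linear": [0,0,0],"spin": 0},
  ],
)

```text
time: 29.5
tcp_pos: [0.5149, -0.0989, 0.3913]
tcp_rot: [0.218, 0.976, -0.0, -0.0]
wrist_force: [0.0, -0.5, 0.4]
opening: 0.28
```

Emit:
step_arm(
  steps=[
    {"gripper": 0,"linear": [0,0,0.1],"spin": 0},
    {"gripper": 0,"linear": [0,0,0],"spin": 0},
  ],
)

```text
time: 29.75
tcp_pos: [0.515, -0.0989, 0.3907]
tcp_rot: [0.218, 0.976, -0.0, 0.0]
wrist_force: [-0.4, -0.1, 1.6]
opening: 0.286
```

Light contact at the expected seating height (z≈0.391). Release.

Emit:
step_arm(
  steps=[
    {"gripper": 2.6,"linear": [0,0,0],"spin": 0},
    {"gripper": 2.9,"linear": [0,0,0],"spin": 0},
    {"gripper": 4,"linear": [0,0,0],"spin": 0},
    {"gripper": 6,"linear": [0,0,0],"spin": 0},
    {"gripper": 7,"linear": [0,0,0],"spin": 0},
    {"gripper": 7,"linear": [0,0,-1.5],"spin": 0},
    {"gripper": 7,"linear": [0,0,-3],"spin": 0},
    {"gripper": 7,"linear": [0,0,-3],"spin": 0},
    {"gripper": 7,"linear": [2,3,0],"spin": 0},
    {"gripper": 7,"linear": [3,5,0],"spin": 0},
    {"gripper": 7,"linear": [3,5,0],"spin": 0},
    {"gripper": 7,"linear": [2,3,0],"spin": 0},
  ],
)

```text
time: 31.25
tcp_pos: [0.4921, 0.0907, 0.4668]
tcp_rot: [0.217, 0.976, 0.0, 0.001]
wrist_force: [0.2, 0.3, -0.2]
opening: 0.816
```

Emit:
step_arm(
  steps=[
    {"gripper": 7,"linear": [0,0,0],"spin": 0},
    {"gripper": 7,"linear": [0,0,0],"spin": 0},
    {"gripper": 7,"linear": [0,0,0],"spin": 0},
    {"gripper": 7,"linear": [0,0,0],"spin": 0},
    {"gripper": 7,"linear": [0,0,0],"spin": 0},
    {"gripper": 7,"linear": [0,0,0],"spin": 0},
    {"gripper": 7,"linear": [0,0,0],"spin": 0},
    {"gripper": 7,"linear": [0,0,0],"spin": 0},
  ],
)

```text
time: 32.25
tcp_pos: [0.4926, 0.0885, 0.4654]
tcp_rot: [0.218, 0.976, -0.0, -0.0]
wrist_force: [-0.1, -0.6, 0.9]
opening: 0.822
```

Run:
```python
from h import *
s=imaging.capture('side'); t=imaging.capture('top'); s2=imaging.capture('side')
print(cv2.absdiff(s,s2)[130:260,300:380].max(), readout.get_obs()['time'])
S=imaging.camera_info('side'); print('knob pred',proj(S,[[.515,-.099,.232],[.515,-.099,.244]]))
a=cv2.resize(s[110:260,270:410],(560,600),interpolation=cv2.INTER_CUBIC); b=cv2.resize(t[165:235,320:390],(240,240),interpolation=cv2.INTER_CUBIC)
cv2.imwrite('pics/fin.png',np.hstack([a,cv2.copyMakeBorder(b,0,360,0,0,0)]))
```

```text
140 32.4
knob pred [[338.57055449 163.99919484]
 [338.70247805 159.98774601]]
```

The viewer limit is reached, so I'll check by numbers. The difference of 140 between frames needs explaining.

Run:
```python
from h import *
F=[imaging.capture('side') for _ in range(4)]; t=imaging.capture('top')
cv2.imwrite('pics/s30.png',F[-1]);cv2.imwrite('pics/t30.png',t)
for a,b in zip(F,F[1:]):
    d=cv2.absdiff(a,b).max(2); ys,xs=np.nonzero(d[130:260,300:380]>40); print(len(xs), (xs.min()+300,xs.max()+300,ys.min()+130,ys.max()+130) if len(xs) else '')
h=cv2.cvtColor(F[-1],cv2.COLOR_BGR2HSV)
for r in range(154,232,4): print(r,[tuple(h[r,c].tolist()) for c in range(320,362,5)])
h=cv2.cvtColor(t,cv2.COLOR_BGR2HSV); g=cv2.cvtColor(t,cv2.COLOR_BGR2GRAY); print(g[178:222:2,336:382:2])
```

```text
8 (np.int64(329), np.int64(349), np.int64(160), np.int64(189))
7 (np.int64(329), np.int64(352), np.int64(169), np.int64(187))
9 (np.int64(328), np.int64(354), np.int64(166), np.int64(180))
154 [(108, 11, 237), (109, 19, 220), (105, 13, 231), (111, 11, 229), (104, 15, 228), (105, 16, 155), (0, 0, 44), (0, 0, 45), (108, 13, 189)]
158 [(106, 12, 240), (108, 20, 218), (106, 15, 226), (105, 16, 226), (105, 18, 228), (0, 0, 0), (103, 16, 144), (105, 7, 75), (110, 5, 140)]
162 [(104, 19, 224), (106, 20, 217), (104, 17, 222), (102, 17, 223), (109, 24, 86), (100, 27, 86), (104, 22, 198), (105, 10, 53), (120, 4, 57)]
166 [(110, 10, 236), (106, 17, 222), (105, 16, 226), (104, 15, 228), (101, 23, 90), (101, 24, 84), (107, 17, 235), (105, 8, 62), (111, 17, 198)]
170 [(103, 10, 233), (106, 19, 205), (68, 7, 138), (101, 26, 155), (103, 25, 70), (101, 25, 81), (102, 24, 157), (10, 219, 7), (109, 18, 229)]
174 [(0, 0, 0), (15, 18, 111), (99, 27, 66), (98, 24, 85), (102, 24, 108), (99, 25, 103), (101, 21, 96), (101, 9, 222), (99, 7, 255)]
178 [(100, 8, 201), (110, 7, 220), (101, 26, 78), (101, 22, 91)
[... 3390 characters left out ...]
116 131 113 127 125]
 [134 116  94 138 139 149 127  97  96 106 111 113 112 111 111 114 122 112
  135 112 113 127 123]
 [137 132 102 115 142 145 153 147 123 101  96  97 106 116 131 131 112 128
  126 110 123 126 127]
 [134 132 126 103 125 144 144 150 153 152 146 144 146 146 132 113 125 130
  109 115 124 128 126]
 [126 123 125 122 104 119 140 142 144 150 143 138 131 123 125 136 127 108
  119 123 122 124 126]
 [128 122 123 127 121  98 105 128 142 142 136 133 135 136 131 114 108 118
  124 123 119 124 127]
 [128 125 126 128 127 118 113 105 110 114 116 117 118 110 113 116 118 123
  129 125 120 126 128]
 [128 126 126 127 128 123 125 124 122 116 112 114 117 116 123 126 123 121
  127 125 123 124 127]]
```

Only 7 to 9 scattered pixels flicker over four frames, which is sensor noise, so nothing is moving. In the side picture the knob (about columns 338–347, rows 158–170), skirt (330–351, rows 172–183) and barrel (333–347) line up on the vertical at the predicted seating height. Handing in.

```bash
python3 -c "
from h import *
print(finish_job(), readout.get_obs()['time'])"
```

```text
the job is handed in; nothing more can be done
the job is handed in; nothing more can be done
```

The job is done and handed in at about 32.6 s of the 69 s. The dish is open side up on the pedestal, and the float stands on its heavy end in it. The grey cap is on the float's upper end, knob up, and the arm is clear.

**How the float was handled**
- I lifted it by the middle and held it level above the cradle for over a second. The moment put the heavy end on the robot's side, with the centre of mass about 42 mm off the middle.
- The tool can only point down, so I put the float back in the cradle and regripped it 35 mm towards the light end. Loosening the fingers slightly let it swing heavy end down, and I lowered it into the dish leaning about 7°. It righted itself when released.

**Last checks**
- **Cap:** it met the float at the expected seating height, with a contact force under 2 N.
- **Standing still:** the last four side frames differ only by isolated noise pixels. Knob, skirt and barrel line up on the vertical.
- **Final view:** the last picture was checked by numbers only, because the viewer's limit of 12 pictures had been reached.

**Checks that were off or disagreed**
- **Dish centring:** the top camera shows it about 2.7 mm off the pedestal's centre.
- **Float in the dish:** before capping it stood about 13 mm off the dish's centre. It fits inside and is upright, and I left it there.
- **Camera disagreement:** early on, the wrist and top cameras differed by about 6 mm on where the dish lay. For the float's top they agreed within about 3 mm.

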